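Empty a small ball-mill drum and close its hatch

TASK

Empty the bench ball mill and close it: turn the drum by its red crank until the open port faces straight down and all four steel balls have dropped into the pan, then crank it back until the port faces straight up. Then fit the orange hatch cover: holding it leaning at about 30 degrees with its steel lip lowest, hook the lip under the keeper on the crank side of the port, and pivot the cover down until it lies flat and the spring latch snaps over its other end. Let go, and leave the beakers and vials standing where they are.

Things in the scene. Friction and masses are not known exactly. Their poses are not given: they have to be found in the camera images.
- mill: Fixed stand of the bench ball mill: grey base 250 x 216 mm with a steel pan and two blue posts at the drum's ends. Origin: underside, below the drum's middle; z up, y along the axle towards the crank, x across it (roughly away from the robot). The axle lies 140 mm above the origin. Posts at y = +-90 mm, 40 mm wide, bearing tops at z = 160 mm.
- drum (a joint): Angle of the grey octagonal drum (116 mm long, 127 mm across), rad: 0 (hard stop) = port straight up, 3.14 (hard stop) = straight down. Growing angle turns about the mill's +y: the port goes from up over the +x side to down, the crank from the -x side over the top to the +x side. Friction (0.22 N m, about 5 N at the crank) holds it where it is left. The balls roll out as the port comes round to the bottom.
- crank_mid (a point): Middle of the red crank grip: a level round sleeve 15 mm across, 64 mm long, parallel to mill y, free to turn on its pin. It circles the axle at 50 mm radius at mill y = 143 mm: mill x = -50 mm * cos(drum), z = 140 mm + 50 mm * sin(drum). Pinch it from above across mill x; its free end is at +y. Use the position only, its axes spin.
- port_seat (a point): Centre of the flat black seat round the port, 66 mm from the axle, turning with the drum. z points out of the port (up at drum = 0), y along the axle towards crank and keeper. The closed cover's origin lies here, axes parallel. Seat 62 (x) x 116 (y) mm, opening 51 x 100 mm.
- keeper_mouth (a point): Mouth of the steel keeper at the port's crank end; 67 mm in y, 2 mm in z from port_seat, same axes. A 4 mm round edge along x overhangs it, underside 2.5 mm above it. Behind (+y): pocket ending at a wall 7 mm on, cheeks 48 mm apart, open down to 14 mm below this point. The seat's outer edge, on which the leaning lip rests, is 9 mm to -y. Lip play in height: 1.5 mm flat, about 4 mm at 30 degrees.
- latch (a joint): Travel of the spring latch at the port's other end, m: 0 = home, up to 0.010 pushed outward along -y. Its stem stands 59 mm to -y of port_seat; a nose on it reaches 5 mm over the closed cover's end, 7 mm above the seat, with a ramp from nose to stem above it; red thumb tab 29 mm above the seat. The cover's end pushed down the ramp (about 5 to 15 N) moves it aside; it snaps back over the flat cover.
- cover: Orange hatch cover, about 90 g: plate 60 (x) x 108 (y) x 5 mm, y from -56 to +52 mm of the origin, and a steel lip 3 mm thick, flush with the underside, going on to y = +72 mm (44 mm wide, the last 8 mm 38 mm wide). Origin in the underside, z out of the top, +y towards the lip. Lies flat on the table at the start, grip up.
- cover_grip (a point): Grasp point on the cover's upright orange grip rib: 25 mm above the underside, y = -20 mm. The rib is 10 mm thick (across x), 50 mm long (y from -45 to +5 mm), and its top is 38 mm above the underside. Axes parallel to the cover's.
- cover_lip (a point): Middle of the lip's tip: y = +72 mm, 1.5 mm above the cover's underside. Axes parallel to the cover's.
- pan_floor (a point): Centre of the steel pan's floor under the drum, 11 mm above the table and 20 mm to +x of the mill's origin, axes parallel to the mill's. Inside the pan is 219 mm (x) by 154 mm (y), its walls rise 33 mm above this point.
- beaker_a: Bystander: small clear plastic beaker with a yellow band, 70 mm wide, 86 mm high. Origin: centre of its underside.
- beaker_b: Bystander: small clear plastic beaker, 70 mm wide, 86 mm high. Origin: centre of its underside.
- vial_blue: Bystander: white sample vial with a blue cap, 26 mm across, 60 mm high. Origin: centre of its underside.
- vial_black: Bystander: white sample vial with a black cap, 26 mm across, 60 mm high. Origin: centre of its underside.
- ball_0_center (a point): Centre of a steel grinding ball, 18 mm across. In the drum at the start.
- ball_1_center (a point): Centre of a steel grinding ball, 18 mm across. In the drum at the start.
- ball_2_center (a point): Centre of a steel grinding ball, 18 mm across. In the drum at the start.
- ball_3_center (a point): Centre of a steel grinding ball, 18 mm across. In the drum at the start.
Not all that is in view belongs to the job. Of the things like the cover, leave any that is green; of the rest the smaller one is meant.

How it is judged (in metres and radians):
On the way, in this order (a step that is already met when the one before it is completed fails the run):
1. The port faces down (drum within 0.3 rad of 3.14) and all four balls lie in the pan (z of ball_0_center in the frame of pan_floor between 0.0075 and 0.04 m and horizontal distance between each of ball_0_center, ball_1_center, ball_2_center, ball_3_center and pan_floor below 0.135 m and z of ball_1_center in the frame of pan_floor between 0.0075 and 0.04 m and z of ball_2_center in the frame of pan_floor between 0.0075 and 0.04 m and z of ball_3_center in the frame of pan_floor between 0.0075 and 0.04 m and value of joint drum above 2.84 rad), for 0.2 s.
2. The port faces up again (drum below 0.12 rad) (value of joint drum below 0.12 rad), for 0.2 s.
3. The cover's lip is hooked under the keeper while the cover leans at more than 15 degrees to the seat (y of cover_lip in the frame of keeper_mouth between 0.0005 and 0.009 m and z of cover_lip in the frame of keeper_mouth between -0.014 and 0.001 m and x of cover_lip in the frame of keeper_mouth between -0.008 and 0.008 m and angle between the z axis of cover and the z axis of port_seat, either way round above 0.26 rad), for 0.05 s.
At the end, for the whole second after the job is handed in: The port faces up (drum below 0.12 rad), the cover lies flat on the seat (origin within 4 mm in x, 5 mm in y and 3 mm in z of port_seat, tilted less than 0.05 rad to it), at rest, with the latch sprung home over it (joint below 2 mm), and all four balls are in the pan (z of ball_0_center in the frame of pan_floor between 0.0075 and 0.04 m and horizontal distance between each of ball_0_center, ball_1_center, ball_2_center, ball_3_center and pan_floor below 0.135 m and z of ball_1_center in the frame of pan_floor between 0.0075 and 0.04 m and z of ball_2_center in the frame of pan_floor between 0.0075 and 0.04 m and z of ball_3_center in the frame of pan_floor between 0.0075 and 0.04 m and value of joint drum below 0.12 rad and x of cover in the frame of port_seat between -0.004 and 0.004 m and y of cover in the frame of port_seat between -0.005 and 0.005 m and z of cover in the frame of port_seat between -0.003 and 0.003 m and angle between the z axis of cover and the z axis of port_seat, either way round below 0.05 rad and value of joint latch below 0.002 m and linear speed of cover below 0.02 m/s); the robot touches nothing.
It fails at once if A beaker or vial is moved more than 40 mm or tipped over (distance of any of beaker_a, beaker_b, vial_blue, vial_black from where it was at the start of the episode above 0.04 m or angle between any of beaker_a, beaker_b, vial_blue, vial_black's own z axis and vertical above 0.6 rad).
It also fails if it takes over 58 s, if anything falls off the work surface, if the arm or the gripper's body presses on something with over 40 N, if the wrist force passes 120 N, or if a joint passes its speed limit or range.

ROBOT

A 6-joint arm with a two-finger parallel gripper is mounted at the origin on a cart in front of the work surface, level with it; the furniture and walls round the work are solid. World frame = base frame: x ahead of the robot, y to its left, z up, the work surface at z = 0. Lengths are in m, angles in degrees, forces in N, time in s.
With the tool pointing down it reaches from about 0.325 to 0.85 m from the base axis. Payload 15.5 kg.
Tool frame: the origin (TCP) lies at the very end of the fingers, on their centre line; the grasp point (between the pads) lies arm.grip_depth behind it (arm.grip_depth is the distance from the TCP to the grasp point, in m); z points along the fingers, y is the direction in which the jaws open and shut (so a half turn about z gives the same grasp; the last joint's range is limited). The gripper opens to 91 mm and grips with 3 to 60 N. Pads are 32 mm wide; open, the fingers measure 118 mm over their backs; the gripper's body (76 mm by 178 mm) begins 60 mm behind the grasp point.
Start: joints at [67.867, 28.281, 77.091, -0, 74.628, -5.472], TCP at [0.179, 0.599, 0.214] pointing down, gripper open.
Joint ranges: [-166.48, 166.48], [-47.26, 123.95], [12.59, 153.08], [-70.14, 250.14], [6.76, 159.57], [-176.63, 176.63]. Speed limits (degrees/s): [108.29, 108.29, 147.25, 172.46, 172.46, 172.46].

INTERFACE

Orientations are given as a 3x3 rotation matrix whose columns are the frame's x, y, z axes.
In Python, from rig import arm gives the robot as it stands. Calls block until the motion is done:
- arm.move_to(position, orientation): joint-space move of the TCP to a pose.
- arm.move_l(position, orientation=None, feed=0.15): straight line of the TCP; orientation=None keeps the orientation; feed is the mean speed in m/s.
- arm.move_joints(angles): joint-space move.
- arm.grip(opening): finger opening in m; the grip force is fixed at half the most; returns when the fingers have stopped.
- arm.sleep(seconds).
- arm.solve_ik(position, orientation): joint angles nearest the present ones, or None.
- arm.snapshot(name): name is "side" or "top" or "wrist"; returns the picture (384x512x3 uint8, red, green, blue); there is no depth.
- arm.get_calibration(name): a dict with "intrinsics" (3x3 intrinsics, pixels), "k1" (the pictures are not rectified: a ray, as slopes to the right and down, at radius r is drawn at 1 + k1 r^2 times it, then the intrinsics apply), "cam_to_world" (4x4, takes a point from camera to world coordinates). Camera axes: x right, y down, z forward; pixel columns grow to the right and rows downward; lengths in m; the calibration is good to about 2 mm. A picture is of the moment at which its call begins: read the wrist's pose just before it. get_calibration takes no time and is no camera call; for the wrist camera it gives the pose at the moment of the call.
A pose or a line that the arm cannot do raises arm.Unreachable and nothing moves.
- arm.sign_off(): hands the job in, once; it reports no verdict.
Readings, each from a call of its own:
- arm.current_t(): time.
- arm.current_joint_positions(): joint angles.
- arm.current_dq(): joint speeds.
- arm.current_tau(): joint torques, N m.
- arm.current_ee_pos(): TCP position.
- arm.current_tool_rot(): TCP orientation.
- arm.current_force(): force on the tool from outside, world axes, zero at the start.
- arm.current_torque(): the same for the moment, N m.
- arm.current_width(): finger opening in m.
Only numpy, scipy, OpenCV 4.12 (cv2) and the standard library are available. Lean on these libraries where they do the work, as an engineer would, in place of code of your own. Each camera call takes 0.05 s, during which the arm holds its last target.

## Working session

There is one attempt and no reset: what is moved stays moved. The work goes in short steps, each a Python script; the robot and the scene stay as the last script left them, time stands still between calls to the robot, and variables do not carry over. Pictures are saved under pics/ and viewed, and the job is handed in when it is done.

```bash
ls; mkdir -p pics
python3 - <<'E'
from rig import arm
import cv2
print(arm.current_t(),arm.grip_depth,arm.current_ee_pos(),arm.current_tool_rot())
for n in ["side","top","wrist"]:
    c=arm.get_calibration(n);print(n,c)
    im=arm.snapshot(n);cv2.imwrite(f"pics/{n}0.png",im[:,:,::-1])
E
```

```text
pics
0.0 0.0188 [0.17904452 0.59840849 0.21332129] [[-9.58015504e-01  2.86715976e-01 -4.92499439e-04]
 [ 2.86716361e-01  9.58014850e-01 -1.12905102e-03]
 [ 1.48104810e-04 -1.22285603e-03 -9.99999241e-01]]
side {'intrinsics': array([[414.04540671,   0.        , 251.08039585],
       [  0.        , 414.04540671, 200.92112595],
       [  0.        ,   0.        ,   1.        ]]), 'k1': -0.028308201843813215, 'cam_to_world': array([[-0.99800511, -0.01965665,  0.05999514,  0.51889233],
       [-0.06242023,  0.44963499, -0.89102867,  0.89778034],
       [-0.00946127, -0.89299608, -0.44996499,  0.54672911],
       [ 0.        ,  0.        ,  0.        ,  1.        ]])}
top {'intrinsics': array([[380.7118891 ,   0.        , 258.32110288],
       [  0.        , 380.7118891 , 189.27635335],
       [  0.        ,   0.        ,   1.        ]]), 'k1': -0.10397913451241851, 'cam_to_world': array([[ 0.02271682, -0.99266777,  0.11872086,  0.45276945],
       [-0.99959062, -0.02461872, -0.01457776,  0.13978598],
       [ 0.01739363, -0.1183411 , -0.99282065,  1.12213249],
       [ 0.        ,  0.        ,  0.        ,  1.        ]])}
wrist {'intrinsics': array([[322.85480414,   0.        , 251.59933292],
       [  0.        , 322.85480414, 188.3165489 ],
       [  0.        ,   0.        ,   1.        ]]), 'k1': -0.02992360680031906, 'cam_to_world': array([[ 0.28676542,  0.92787669,  0.23834941,  0.11094959],
       [ 0.95799848, -0.27719616, -0.07349286,  0.61988649],
       [-0.00212277,  0.24941358, -0.96839473,  0.38296226],
       [ 0.        ,  0.        ,  0.        ,  1.        ]])}
```

View pics/side0.png

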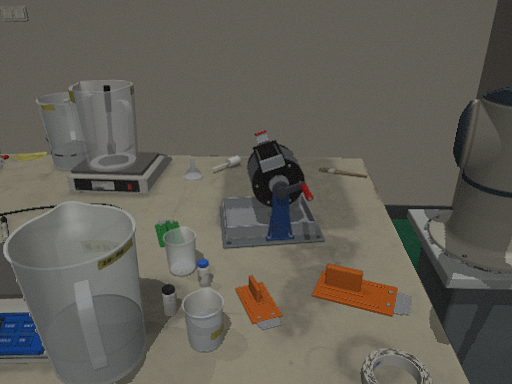

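View pics/top0.png

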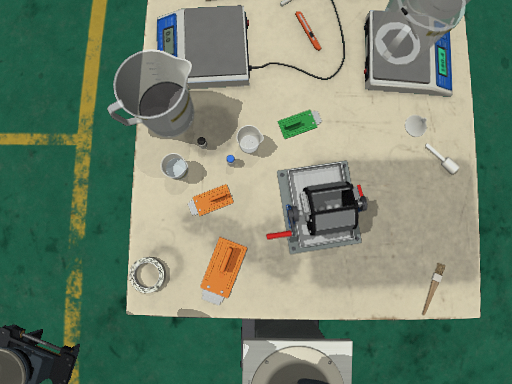

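View pics/wrist0.png

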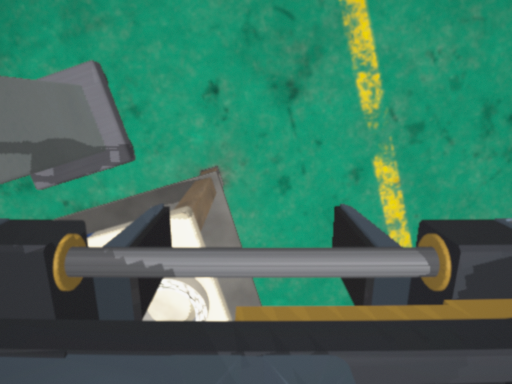

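Run:
```python
import cv2
im=cv2.imread("pics/top0.png")
cv2.imwrite("pics/top0_mill.png",cv2.resize(im[150:260,255:380],None,fx=6,fy=5.4545,interpolation=cv2.INTER_CUBIC))
cv2.imwrite("pics/top0_cov.png",cv2.resize(im[140:230,160:270],None,fx=6,fy=6,interpolation=cv2.INTER_CUBIC))
im=cv2.imread("pics/side0.png")
cv2.imwrite("pics/side0_mill.png",cv2.resize(im[120:250,205:335],None,fx=4.6,fy=4.6,interpolation=cv2.INTER_CUBIC))
cv2.imwrite("pics/side0_cov.png",cv2.resize(im[240:350,150:300],None,fx=5,fy=5,interpolation=cv2.INTER_CUBIC))
```

```text
(no output)
```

View pics/top0_mill.png

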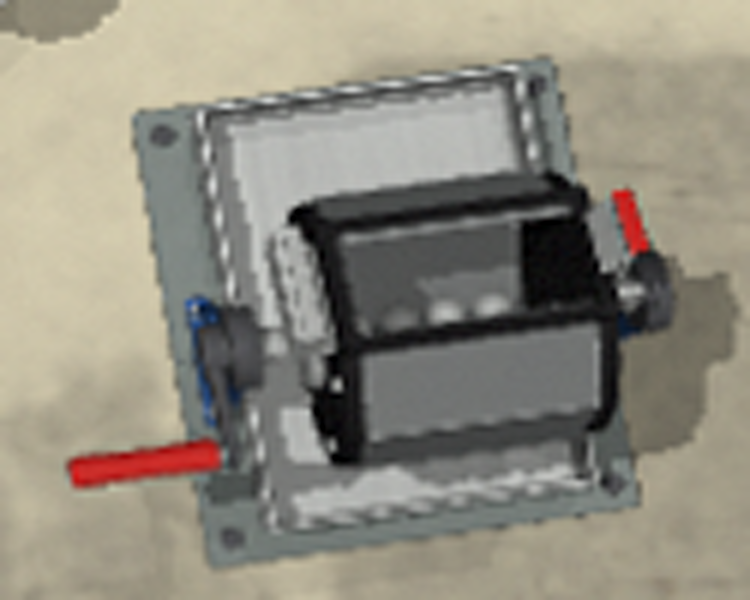

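View pics/top0_cov.png

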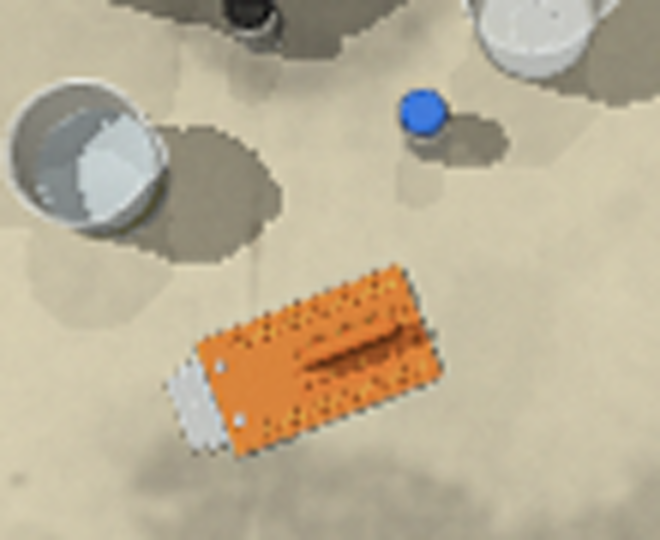

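View pics/side0_mill.png

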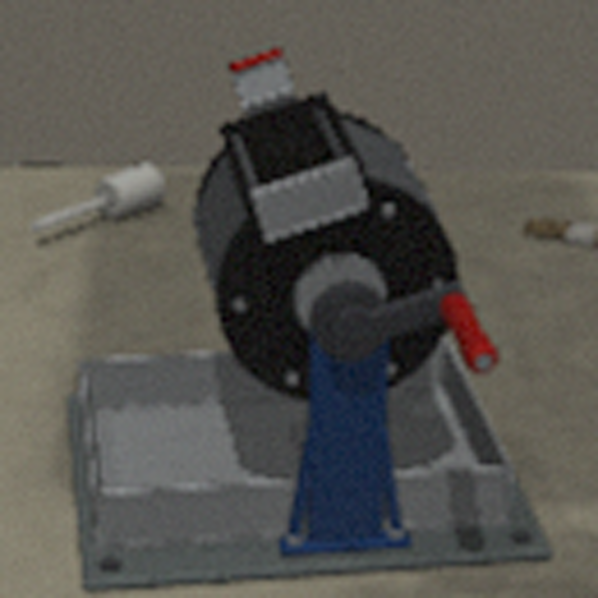

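View pics/side0_cov.png

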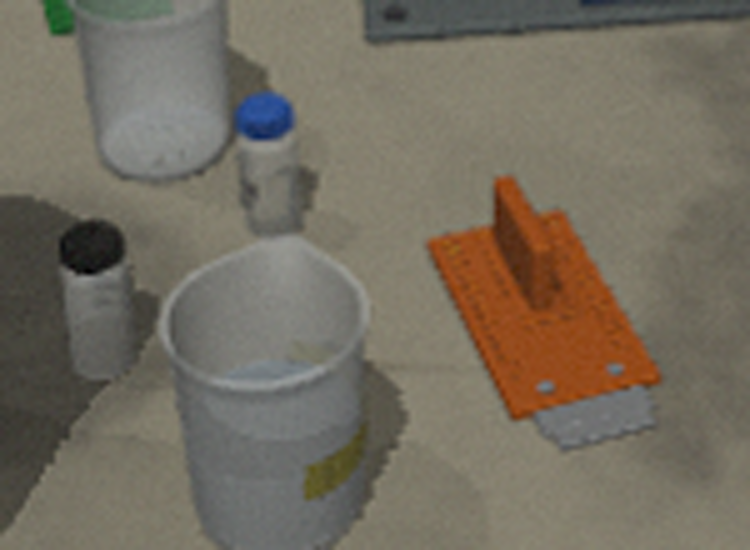

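```bash
cat > h.py <<'E'
import numpy as np, cv2, json
from rig import arm
def proj(c,P):
    P=np.atleast_2d(P);T=np.linalg.inv(c["cam_to_world"])
    q=P@T[:3,:3].T+T[:3,3]; s=q[:,:2]/q[:,2:]
    s=s*(1+c["k1"]*(s**2).sum(1,keepdims=True))
    K=c["intrinsics"]; return s@K[:2,:2].T+K[:2,2]
def rz(a): c,s=np.cos(a),np.sin(a); return np.array([[c,-s,0],[s,c,0],[0,0,1.]])
def ry(a): c,s=np.cos(a),np.sin(a); return np.array([[c,0,s],[0,1,0],[-s,0,c]])
def rx(a): c,s=np.cos(a),np.sin(a); return np.array([[1,0,0],[0,c,-s],[0,s,c]])
def save(name,im): cv2.imwrite(f"pics/{name}.png",im[:,:,::-1])
E
cat > fit.py <<'E'
from h import *
from scipy.optimize import least_squares
ct,cs=arm.get_calibration("top"),arm.get_calibration("side")
def tm(p): return ((np.array(p,float)+.5)/[6,5.4545]-.5)+[255,150]
def tc(p): return ((np.array(p,float)+.5)/6-.5)+[160,140]
def sm(p): return ((np.array(p,float)+.5)/4.6-.5)+[205,120]
def sc(p): return ((np.array(p,float)+.5)/5-.5)+[150,240]
def drumpt(d,p): # p in drum coords rel axle
    return ry(d)@np.array(p)+[0,0,.14]
def res(v,out=False):
    x,y,a,d,h=v; W=lambda q: rz(a)@np.array(q)+[x,y,0]
    L=[("t",tm((135,112)),W([.125,.108,h])),("t",tm((553,60)),W([.125,-.108,h])),("t",tm((640,500)),W([-.125,-.108,h])),("t",tm((212,568)),W([-.125,.108,h])),
     ("t",tm((72,472)),W(drumpt(d,[-.05,.175,0]))),("t",tm((220,453)),W(drumpt(d,[-.05,.111,0]))),
     ("s",sm((484,360)),W(drumpt(d,[-.05,.175,0]))),
     ("t",tm((630,220)),W(drumpt(d,[0,-.064,.095]))),("s",sm((257,60)),W(drumpt(d,[0,-.064,.095]))),
     ("s",sm((84,588)),W([.125,.108,0])),("s",sm((550,555)),W([-.125,.108,0])),
     ("t",tm((296,212)),W(drumpt(d,[.031,.058,.066]))),("t",tm((573,180)),W(drumpt(d,[.031,-.058,.066]))),]
    r=[]
    for k,p,P in L:
        e=proj(ct if k=="t" else cs,P)[0]-p; r.append(e)
    if out: print(np.round(r,1).tolist())
    return np.array(r).ravel()
s=least_squares(res,[.5,-.03,.1,.2,.01],loss="soft_l1"); print("mill",s.x); res(s.x,1)
def resc(v,out=False):
    x,y,a=v; W=lambda q: rz(a)@np.array(q)+[x,y,0]
    L=[("t",tc((396,265)),W([.03,-.056,.005])),("t",tc((442,375)),W([-.03,-.056,.005])),("t",tc((240,457)),W([-.03,.052,.005])),("t",tc((197,345)),W([.03,.052,.005])),
    ("s",sc((428,245)),W([.03,-.056,.005])),("s",sc((514,418)),W([.03,.052,.004])),("s",sc((661,382)),W([-.03,.052,.004])),("s",sc((565,210)),W([-.03,-.056,.005])),
    ("t",tc((400,327)),W([0,-.045,.038])),("t",tc((310,367)),W([0,.005,.038])),("s",sc((506,182)),W([0,-.045,.038])),]
    r=[proj(ct if k=="t" else cs,P)[0]-p for k,p,P in L]
    if out: print(np.round(r,1).tolist())
    return np.array(r).ravel()
c=least_squares(resc,[.5,.25,.4],loss="soft_l1"); print("cover",c.x); resc(c.x,1)
E
python3 fit.py
```

```text
mill [ 0.53682489 -0.05705126  0.19380259  0.16231377  0.00410729]
[[-1.5, 2.2], [-0.8, -0.1], [1.0, 1.5], [0.7, 2.2], [-1.3, -2.0], [-1.3, -2.8], [-3.7, 3.5], [1.1, -0.3], [-1.1, -1.9], [1.9, 1.7], [2.2, 0.6], [2.8, 0.7], [2.4, -1.2]]
cover [0.55021903 0.26044843 0.39342929]
[[0.1, 0.3], [-0.4, 0.9], [-1.1, 0.4], [-1.0, 0.1], [-0.1, -1.5], [-0.1, -0.7], [0.5, -1.1], [-0.2, -0.6], [-1.2, -0.4], [-2.6, -0.8], [-0.4, -1.9]]
```

```bash
cat >> fit.py <<'E'
def overlay(v,name,tim="pics/top0.png",sim="pics/side0.png"):
    x,y,a,d,h=v; W=lambda q: rz(a)@np.array(q)+[x,y,0]
    D=lambda q: W(drumpt(d,q))
    def box(sx,sy,f): return [(f(sx,sy),f(sx,-sy)),(f(sx,-sy),f(-sx,-sy)),(f(-sx,-sy),f(-sx,sy)),(f(-sx,sy),f(sx,sy))]
    seg=box(.125,.108,lambda X,Y:W([X,Y,h]))+box(.125,.108,lambda X,Y:W([X,Y,0]))+box(.031,.058,lambda X,Y:D([X,Y,.066]))+box(.0255,.05,lambda X,Y:D([X,Y,.066]))
    seg+=[(D([-.05,.111,0]),D([-.05,.175,0])),(D([0,.0,0]),D([0,.1,0])),(D([0,-.059,.066]),D([0,-.059,.095]))]
    seg+=[(W([-.02,.09,.16]),W([.02,.09,.16])),(W([-.02,.09,0]),W([.02,.09,0]))]
    seg+=box(.1095,.077,lambda X,Y:W([X+.02,Y,.044]))
    out=[]
    for c,f,(u0,v0,w,hh) in ((ct,tim,(255,150,125,110)),(cs,sim,(205,120,130,130))):
        S=4; im=cv2.imread(f)[v0:v0+hh,u0:u0+w]; im=cv2.resize(im,None,fx=S,fy=S,interpolation=cv2.INTER_CUBIC)
        im2=im.copy()
        for A,B in seg:
            p=((proj(c,np.array([A,B]))+.5-[u0,v0])*S-.5).round().astype(int)
            cv2.line(im2,tuple(p[0].tolist()),tuple(p[1].tolist()),(0,255,0),1)
        out.append(im2)
    cv2.imwrite("pics/"+name+"_t.png",out[0]); cv2.imwrite("pics/"+name+"_s.png",out[1])
if __name__=="__main__": overlay(s.x,"ov0")
E
python3 fit.py >/dev/null
```

```text
(no output)
```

View pics/ov0_t.png

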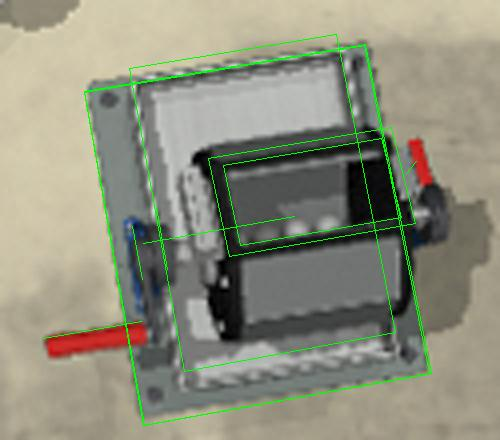

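View pics/ov0_s.png

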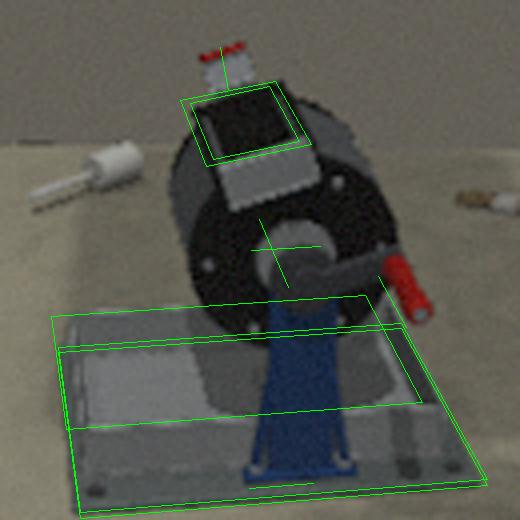

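```bash
python3 - <<'E'
import re
t=open('fit.py').read()
t=t.replace("x,y,a,d,h=v;","x,y,a,d,h,b=v;").replace("W([.125,","W([.125+b,").replace("W([-.125,","W([-.125+b,").replace("W([X,Y,h])","W([X+b,Y,h])").replace("W([X,Y,0])","W([X+b,Y,0])")
t=t.replace(".2,.01],",".2,.01,.01],")
open('fit.py','w').write(t)
E
python3 fit.py
```

```text
mill [ 5.25967549e-01 -5.98415613e-02  1.77380886e-01  3.15554231e-01
  5.01581659e-04  1.50101088e-02]
[[-0.9, 0.4], [-0.3, -0.6], [0.2, 0.9], [-0.1, 0.3], [-0.8, 0.6], [-0.5, 0.1], [-0.5, 0.2], [1.0, -1.0], [-1.9, -0.7], [-0.6, 1.2], [0.1, 1.0], [3.1, 1.6], [2.5, 0.4]]
cover [0.55021903 0.26044843 0.39342929]
[[0.1, 0.3], [-0.4, 0.9], [-1.1, 0.4], [-1.0, 0.1], [-0.1, -1.5], [-0.1, -0.7], [0.5, -1.1], [-0.2, -0.6], [-1.2, -0.4], [-2.6, -0.8], [-0.4, -1.9]]
```

View pics/ov0_t.png

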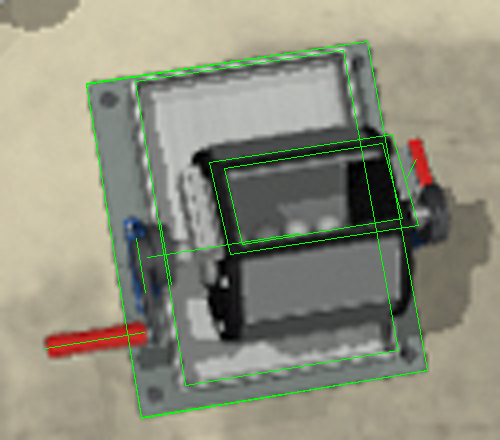

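View pics/ov0_s.png

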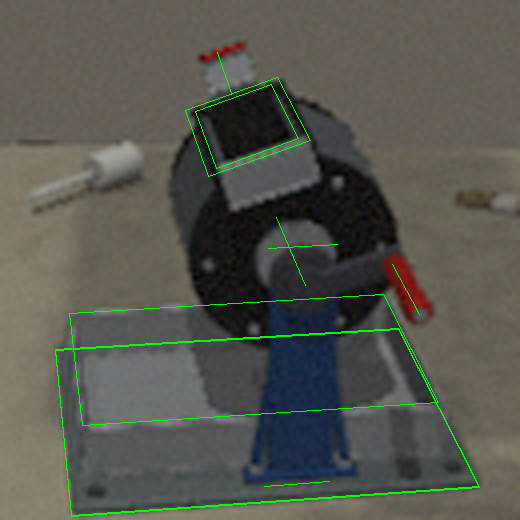

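```bash
cat > st.py <<'E'
from h import *
M=dict(x=.5260,y=-.0598,a=.1774,d=.3155)
E
python3 - <<'E'
from st import *
a=M["a"];R=rz(a)
o=np.array([M["x"],M["y"],0])
p=o+R@np.array([-.0475,.143,.155])
print(p)
for s in (1,-1):
    X=R@[0,-s,0]; Z=np.array([0,0,-1.]); Y=np.cross(Z,X); T=np.c_[X,Y,Z]
    q=arm.solve_ik(p+[0,0,.08],T); print(s,q)
    for d in np.linspace(0,3.1,5):
        pp=o+R@np.array([-.05*np.cos(d),.145,.14+.05*np.sin(d)-.0188]); print(arm.solve_ik(pp,T))
# cover insert
X0=R
for s in (1,-1):
  for th in (30,10,0):
    C=R@rx(-np.radians(th)); T=np.c_[s*C[:,1],s*C[:,0],-C[:,2]]
    pos=o+R@np.array([0,-.02,.206])+C@np.array([0,0,.0062]); print(s,th,arm.solve_ik(pos,T))
E
```

```text
[0.45401012 0.07257336 0.155     ]
1 [ 1.63372846e+00  1.35893105e+01  9.76290256e+01 -2.54444375e-14
  6.87816638e+01  1.71469457e+02]
[ 1.83688253e+00  2.25815311e+01  1.06481673e+02 -2.54444375e-14
  5.09367957e+01  1.71672611e+02]
[ 2.09027731e+00  2.04148962e+01  1.02326030e+02 -2.54444375e-14
  5.72590738e+01  1.71926006e+02]
[ 2.64581624e+00  2.17497801e+01  9.67564954e+01 -2.54444375e-14
  6.14937245e+01  1.72481545e+02]
[ 3.13744354e+00  2.53269027e+01  9.29094646e+01 -2.54444375e-14
  6.17636327e+01  1.72973172e+02]
[ 3.33639076e+00  2.89956889e+01  9.27804128e+01 -2.54444375e-14
  5.82238982e+01  1.73172119e+02]
-1 [ 1.63372846e+00  1.35893105e+01  9.76290256e+01 -2.54444375e-14
  6.87816638e+01 -8.53054283e+00]
[ 1.83688253e+00  2.25815311e+01  1.06481673e+02 -2.54444375e-14
  5.09367957e+01 -8.32738875e+00]
[ 2.09027731e+00  2.04148962e+01  1.02326030e+02 -2.54444375e-14
  5.72590738e+01 -8.07399397e+00]
[ 2.64581624e+00  2.17497801e+01  9.67564954e+01 -2.54444375e-14
  6.14937245e+01 -7.51845504e+00]
[ 3.13744354e+00  2.53269027e+01  9.29094646e+01 -2.54444375e-14
  6.17636327e+01 -7.02682775e+00]
[ 3.33639076e+00  2.89956889e+01  9.27804128e+01 -2.54444375e-14
  5.82238982e+01 -6.82788052e+00]
1 30 [  4.2916028   22.36179517  97.10390845 -34.31045528  61.9305372
  11.02892796]
1 10 [ -8.60059898  20.22820846  92.48504674 -10.50295367  64.41932988
 -14.45694683]
1 0 [-1.49273590e+01  2.11963302e+01  8.98646604e+01 -2.54444375e-14
  6.89390093e+01 -2.50916303e+01]
-1 30 [   4.2916028    22.36179517   97.10390845  -34.31045528   61.9305372
 -168.97107204]
-1 10 [ -8.60059898  20.22820846  92.48504674 -10.50295367  64.41932988
 165.54305317]
-1 0 [-1.49273590e+01  2.11963302e+01  8.98646604e+01 -2.54444375e-14
  6.89390093e+01  1.54908370e+02]
```

```bash
cat >> st.py <<'E'
O=lambda: np.array([M["x"],M["y"],0]); R=lambda: rz(M["a"])
def Tcr(): # tool for crank: tool x=+my
    Rm=R(); X=Rm[:,1]; Z=np.array([0,0,-1.]); return np.c_[X,np.cross(Z,X),Z]
def mill(p): return O()+R()@np.array(p)
E
python3 - <<'E'
from st import *
p=mill([-.0475,.118,.225]); arm.move_to(p,Tcr())
c=arm.get_calibration("wrist"); im=arm.snapshot("wrist"); save("w1",im); np.save("w1c.npy",c,allow_pickle=True)
a=M["d"]
for y in (.111,.143,.175): print(proj(c,mill([-.05*np.cos(a),y,.14+.05*np.sin(a)])))
print(arm.current_t(),arm.current_ee_pos(),p)
E
```

```text
[[252.51295414 209.65063092]]
[[252.58709535 169.22521032]]
[[252.66518373 126.10908057]]
2.4083 [0.4585026  0.04856603 0.22497342] [0.4584219  0.04796572 0.225     ]
```

View pics/w1.png

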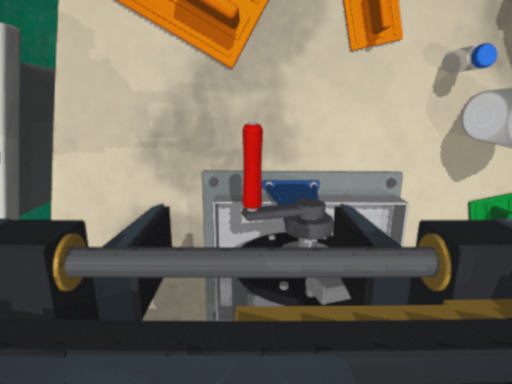

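Run:
```python
from st import *
c=np.load("w1c.npy",allow_pickle=True).item()
for p in ([0,.09,.14],[0,.10,.14],[0,.11,.14],[.14,.108,.01],[-.11,.108,.01],[-.02,.11,0.01],[.02,.11,.01]): print(p,proj(c,mill(p)))
im=cv2.imread("pics/w1.png"); cv2.imwrite("pics/w1z.png",cv2.resize(im[110:310,190:420],None,fx=3.4,fy=3,interpolation=cv2.INTER_CUBIC))
```

```text
[0, 0.09, 0.14] [[308.87477139 227.62933024]]
[0, 0.1, 0.14] [[309.43165341 216.39496477]]
[0, 0.11, 0.14] [[309.99483656 204.94371475]]
[0.14, 0.108, 0.01] [[405.27078141 174.68050815]]
[-0.11, 0.108, 0.01] [[200.91223072 174.37641706]]
[-0.02, 0.11, 0.01] [[274.8675665  172.83682251]]
[0.02, 0.11, 0.01] [[307.73529615 172.8836614 ]]
```

View pics/w1z.png

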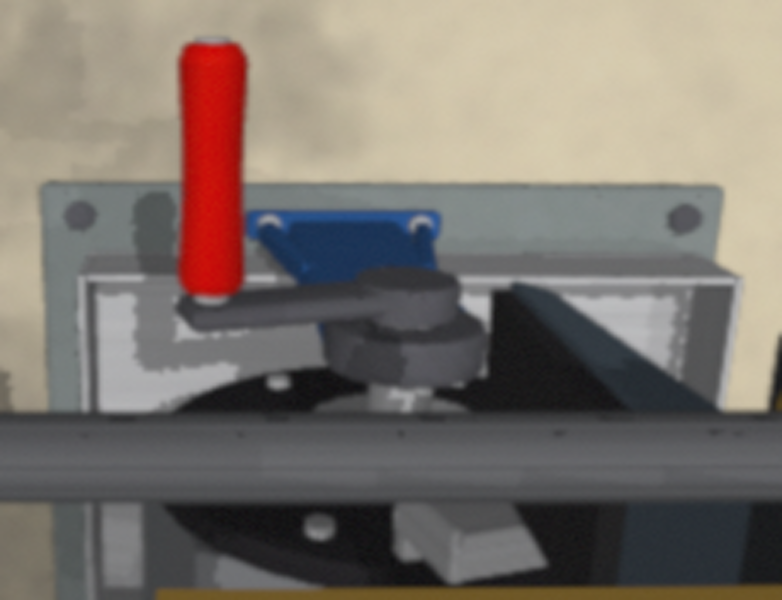

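```bash
cat >> st.py <<'E'
GD=.0188
def crank(d,dz=0): return mill([-.05*np.cos(d),.149,.14+.05*np.sin(d)-GD+dz])
E
python3 - <<'E'
from st import *
d=M["d"];T=Tcr()
arm.grip(.05)
arm.move_l(crank(d,.04),T,feed=.3)
arm.move_l(crank(d,0),T,feed=.2)
print(arm.current_force(),arm.current_ee_pos()-crank(d))
arm.grip(.0)
print(arm.current_t(),arm.current_width(),arm.current_force(),arm.current_ee_pos()-crank(d))
save("s2",arm.snapshot("side"))
E
```

```text
[-1.31523966  0.86206957  0.53534002] [ 0.00031344 -0.00041936  0.00074021]
4.5167 0.014643572645805653 [1.19793479 0.90782007 2.64985059] [4.08056025e-04 7.76328415e-05 2.26888562e-04]
```

View pics/s2.png

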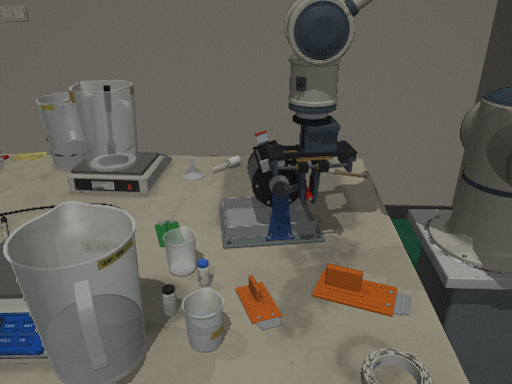

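Run:
```python
from st import *
T=Tcr();ex=np.zeros(3)
for d in list(np.arange(.5,2.2,.22)):
    arm.move_l(crank(d),T,feed=.12)
    f=R().T@arm.current_force()
    print(round(d,2),f.round(1),((arm.current_ee_pos()-crank(d))*1000).round(1),round(arm.current_t(),2))
    if np.linalg.norm(f)>45: print("stop");break
print(arm.current_width())
save("s3",arm.snapshot("side"));save("t3",arm.snapshot("top"))
```

```text
0.5 [1.7 0.9 3.8] [0.3 0.1 0.2] 4.82
0.72 [1.2 0.3 4.4] [-0. -0.  0.] 5.07
0.94 [-2.6 -1.4  9.6] [-0.2 -0.1 -0. ] 5.32
1.16 [-3.4 -0.7 15.5] [-0.1 -0.1  0.1] 5.57
1.38 [-1.  -0.8 16.4] [ 0.5 -0.   0.3] 5.82
1.6 [ 4.8  1.1 11.4] [1.3 0.1 0.4] 6.07
1.82 [7.4 0.2 6.2] [1.7 0.1 0.3] 6.32
2.04 [ 8.6 -0.5  3.7] [1.6 0.1 0.1] 6.57
0.014195296951497653
```

```bash
python3 - <<'E'
from st import *
T=Tcr()
for d in (2.26,2.48,2.7,2.9,3.05,3.12):
    arm.move_l(crank(d),T,feed=.12)
    f=R().T@arm.current_force()
    print(round(d,2),f.round(1),((arm.current_ee_pos()-crank(d))*1000).round(1),round(arm.current_t(),2))
    if np.linalg.norm(f)>45: print("stop");break
print(arm.current_width())
arm.sleep(.4)
save("s3",arm.snapshot("side"));save("t3",arm.snapshot("top"))
print(arm.current_t(),R().T@arm.current_force())
E
python3 - <<'E'
import cv2,numpy as np
a=cv2.imread("pics/s3.png")[110:270,200:360];b=cv2.imread("pics/t3.png")[120:280,240:400]
cv2.imwrite("pics/c3.png",cv2.resize(np.hstack([a,b]),None,fx=2.5,fy=2.5,interpolation=cv2.INTER_CUBIC))
E
```

```text
2.26 [ 9.  -0.8  3.4] [ 1.4  0.1 -0.1] 6.92
2.48 [ 8.8 -1.9  0.5] [ 1.3 -0.  -0.2] 7.17
2.7 [ 8.8 -1.7 -1.4] [ 1.1 -0.1 -0.4] 7.42
2.9 [ 9.1 -2.3 -3.2] [ 0.8 -0.2 -0.5] 7.67
3.05 [ 8.8 -3.7 -4. ] [ 0.7 -0.2 -0.5] 7.92
3.12 [ 7.1 -2.9 -2.1] [ 0.6 -0.2 -0.3] 8.17
0.013927082577536368
8.6667 [ 7.70432927 -2.81572843 -1.33713828]
```

View pics/c3.png

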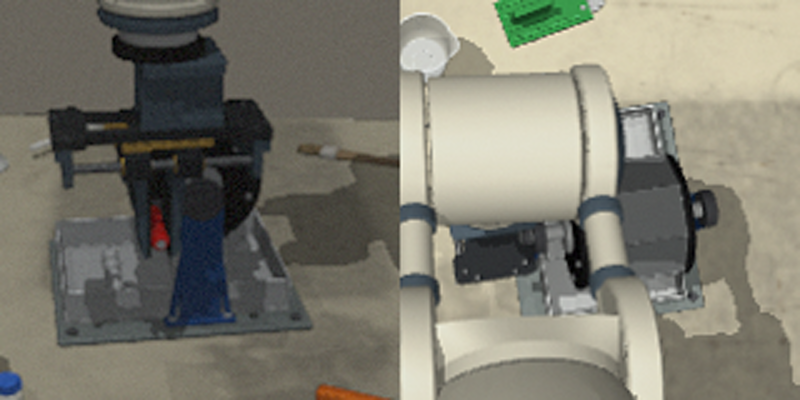

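Run:
```python
from st import *
save("s4",arm.snapshot("side")); save("w4",arm.snapshot("wrist"))
im=cv2.imread("pics/s4.png")
cv2.imwrite("pics/s4z.png",cv2.resize(im[185:250,215:330],None,fx=6.5,fy=6.5,interpolation=cv2.INTER_CUBIC))
```

```text
(no output)
```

View pics/s4z.png

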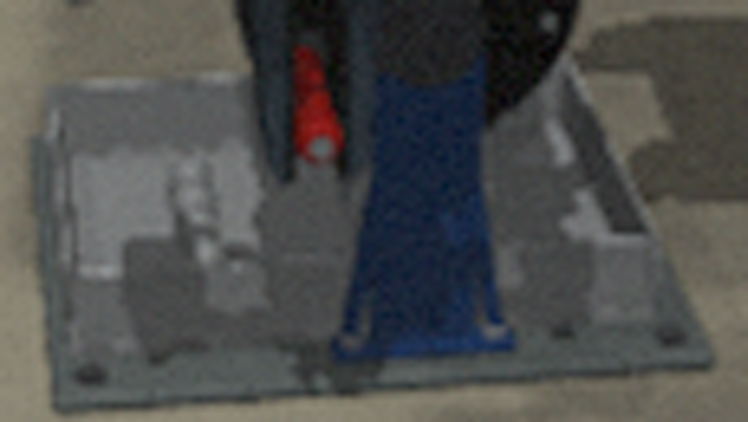

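View pics/w4.png

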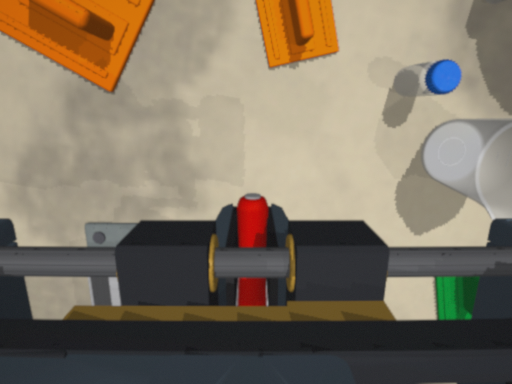

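Run:
```python
from st import *
arm.sleep(.6)
save("s5",arm.snapshot("side"))
im=cv2.imread("pics/s5.png")
cv2.imwrite("pics/s5z.png",cv2.resize(im[195:250,215:300],None,fx=9,fy=9,interpolation=cv2.INTER_CUBIC))
```

```text
(no output)
```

View pics/s5z.png

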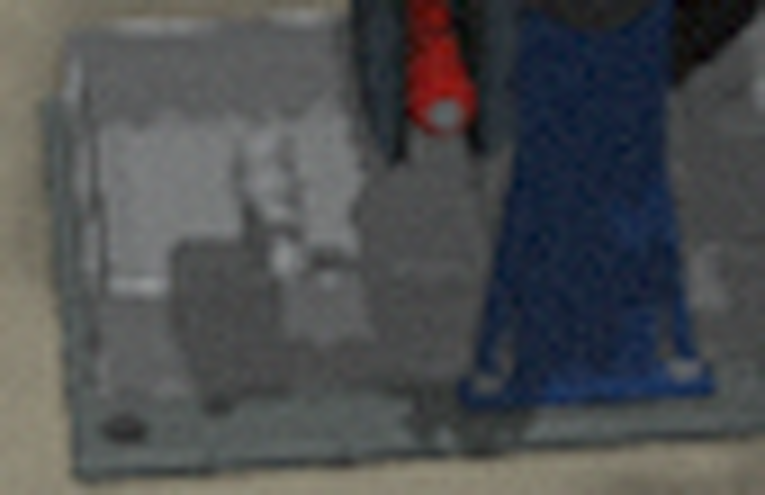

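Run:
```python
from st import *
T=Tcr()
for d in list(np.arange(2.85,.2,-.3))+[.08,.0,-.04]:
    arm.move_l(crank(d),T,feed=.14)
    f=R().T@arm.current_force()
    print(round(d,2),f.round(1),((arm.current_ee_pos()-crank(d))*1000).round(1),round(arm.current_t(),2))
    if np.linalg.norm(f)>50: print("stop");break
arm.sleep(.2)
f=R().T@arm.current_force();print(f)
```

```text
2.85 [ 6.  -2.4  5.2] [ 0.7 -0.1  0.3] 9.67
2.55 [ 6.5 -1.3  8.5] [ 0.8 -0.   0.2] 9.93
2.25 [ 5.3 -0.4 12.3] [0.8 0.  0.3] 10.18
1.95 [ 3.4  0.7 17.2] [0.5 0.  0.4] 10.44
1.65 [-2.1  0.1 23.8] [-0.4 -0.   0.3] 10.7
1.35 [-7.3 -0.9 19.1] [-1.8 -0.2 -0.4] 10.96
1.05 [-6.4 -2.6  2.8] [-2.2 -0.3 -1.2] 11.22
0.75 [ 0.2 -0.7 -5.6] [-0.8  0.  -1. ] 11.47
0.45 [ 3.5  1.7 -6.4] [ 0.2  0.3 -0.6] 11.73
0.08 [ 4.5  4.  -4.8] [ 0.5  0.4 -0.4] 12.02
0.0 [ 3.9  4.8 -3.8] [ 0.5  0.4 -0.2] 12.27
-0.04 [-1.5  5.8 18.7] [0.7 0.3 0.7] 12.52
[-1.57372446  4.92809537 19.68985924]
```

Run:
```python
from st import *
T=Tcr()
arm.grip(.04)
arm.move_l(crank(0,.10),T,feed=.35)
arm.move_to(mill([0,-.075,.33]),T)
c=arm.get_calibration("wrist"); im=arm.snapshot("wrist"); save("w6",im); np.save("w6c.npy",c,allow_pickle=True)
save("s6",arm.snapshot("side"));print(arm.current_t())
im=cv2.imread("pics/w6.png"); cv2.imwrite("pics/w6z.png",cv2.resize(im[60:250,170:340],None,fx=4,fy=3,interpolation=cv2.INTER_CUBIC))
for n,p in dict(k=[0,.067,.208],c1=[.031,.058,.206],c2=[-.031,.058,.206],c3=[.031,-.058,.206],c4=[-.031,-.058,.206],o1=[.0255,.05,.206],o2=[-.0255,.05,.206],o3=[.0255,-.05,.206],o4=[-.0255,-.05,.206]).items(): print(n,proj(c,mill(p)))
```

```text
14.8417
k [[253.63671733  18.85182544]]
c1 [[290.66290466  31.18548434]]
c2 [[216.5671001   31.17875533]]
c3 [[287.07247548 167.55120532]]
c4 [[219.69794901 167.4975713 ]]
o1 [[283.87870537  41.3809777 ]]
o2 [[223.31419324  41.37240053]]
o3 [[281.29542814 158.92888864]]
o4 [[225.50159929 158.88702503]]
```

View pics/w6.png

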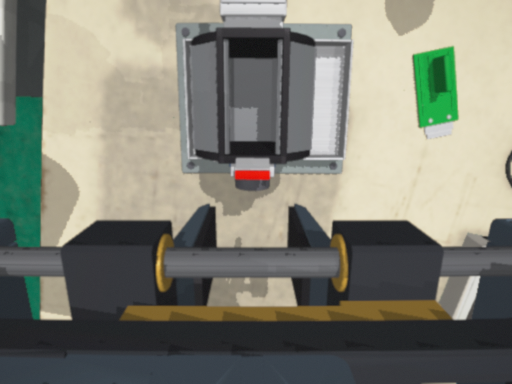

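View pics/w6z.png

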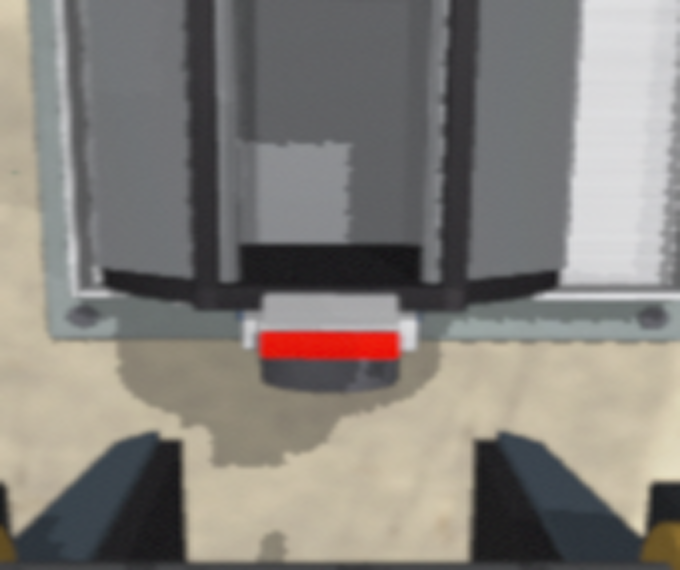

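Run:
```python
import cv2
im=cv2.imread("pics/w6.png"); cv2.imwrite("pics/w6y.png",cv2.resize(im[0:60,190:320],None,fx=6,fy=6,interpolation=cv2.INTER_CUBIC))
cv2.imwrite("pics/w6x.png",cv2.resize(im[130:190,190:320],None,fx=6,fy=6,interpolation=cv2.INTER_CUBIC))
im=cv2.imread("pics/s6.png"); cv2.imwrite("pics/s6z.png",cv2.resize(im[120:250,205:335],None,fx=4.6,fy=4.6,interpolation=cv2.INTER_CUBIC))
```

```text
(no output)
```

View pics/w6y.png

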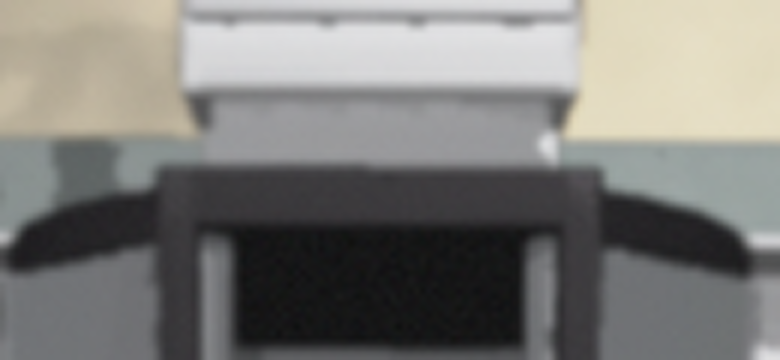

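View pics/w6x.png

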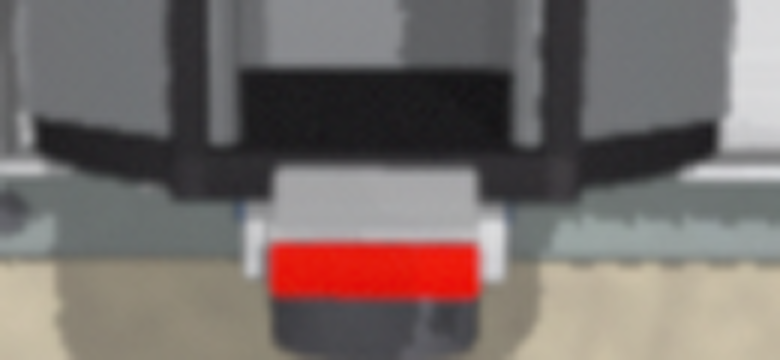

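View pics/s6z.png

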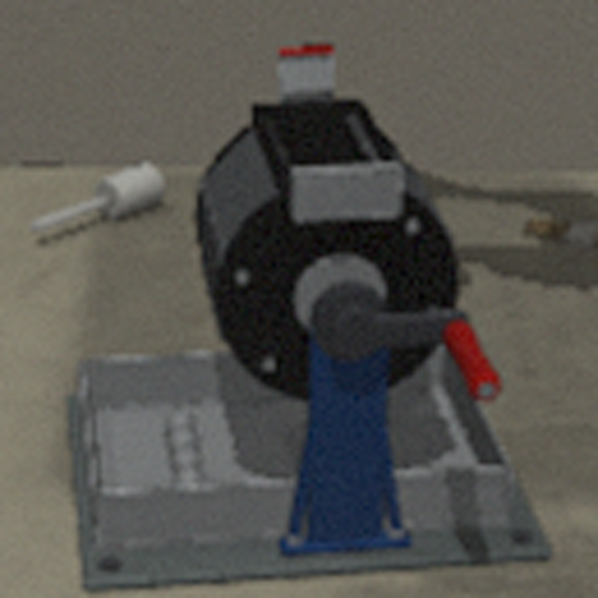

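Run:
```python
from st import *
from scipy.optimize import least_squares
c=np.load("w6c.npy",allow_pickle=True).item()
L=[((216.7,28.3),[-.031,.058]),((290.3,28.3),[.031,.058]),((223.3,38),[-.0255,.05]),((283.2,38),[.0255,.05]),((218.7,163.3),[-.031,-.058]),((286.3,163.3),[.031,-.058]),((225.0,155),[-.0255,-.05]),((280.5,155),[.0255,-.05])]
def res(v,z=.206):
    return np.concatenate([proj(c,rz(v[2])@np.array([*q,z])+[v[0],v[1],0])[0]-p for p,q in L])
s=least_squares(res,[M["x"],M["y"],M["a"]]);print(s.x,s.fun.round(1))
print("shift in mill axes",R().T@np.array([s.x[0]-M["x"],s.x[1]-M["y"],0]))
s2=least_squares(lambda v:res(v,v[3]),[*s.x,.206]);print(s2.x)
def ray(c,uv,z):
    K=c["intrinsics"]; s=np.linalg.solve(K[:2,:2],np.array(uv,float)-K[:2,2]); u=s.copy()
    for _ in range(5): u=s/(1+c["k1"]*(u@u))
    d=c["cam_to_world"][:3,:3]@[*u,1]; o=c["cam_to_world"][:3,3]; return o+d*(z-o[2])/d[2]
ct=arm.get_calibration("top");cs=arm.get_calibration("side")
print("beakA rim",ray(ct,(174,166),.086),"vialblue",ray(ct,(230,158.5),.06),"beakB",ray(ct,(249,139),.086))
print("beakA rim side",ray(cs,(203,303),.086),"bl",ray(cs,(203,264),.06))
```

```text
[ 0.52503365 -0.05693617  0.17371597] [-0.5 -1.1  0.2 -0.8 -0.4 -0.5  0.4 -0.3  0.2  0.9  0.1  1.2 -0.3  0.5
  0.2  0.8]
shift in mill axes [-0.0004458   0.00298942  0.        ]
[ 0.52500964 -0.05676235  0.17371162  0.20264682]
beakA rim [0.63570805 0.35924374 0.086     ] vialblue [0.66570151 0.20652998 0.06      ] beakB [0.71721217 0.15377537 0.086     ]
beakA rim side [0.63676087 0.36603938 0.086     ] bl [0.66282631 0.21958216 0.06      ]
```

```bash
cat >> st.py <<'E'
M.update(x=.52503,y=-.05694,a=.17372)
C=dict(x=.5502,y=.2604,a=.3934)
def cov(p): return np.array([C["x"],C["y"],0])+rz(C["a"])@np.array(p)
def Tcv():
    X=rz(C["a"])[:,1]; Z=np.array([0,0,-1.]); return np.c_[X,np.cross(Z,X),Z]
E
python3 - <<'E'
from st import *
T=Tcv()
arm.move_to(cov([0,-.085,.26]),T)
arm.move_l(cov([0,-.075,.14]),T,feed=.3)
arm.sleep(.1)
c=arm.get_calibration("wrist"); im=arm.snapshot("wrist"); save("w7",im); np.save("w7c.npy",c,allow_pickle=True)
save("t7",arm.snapshot("top"))
print(arm.current_t())
for n,p in dict(c1=[.03,.052,.005],c2=[-.03,.052,.005],c3=[.03,-.056,.005],c4=[-.03,-.056,.005],l1=[.019,.072,.003],l2=[-.019,.072,.003],r1=[0,.005,.038],r2=[0,-.045,.038]).items(): print(n,proj(c,cov(p)))
im=cv2.imread("pics/w7.png"); cv2.imwrite("pics/w7z.png",cv2.resize(im[0:240,160:350],None,fx=4,fy=2.5,interpolation=cv2.INTER_CUBIC))
E
```

```text
16.825
c1 [[284.07626598  39.38104885]]
c2 [[216.0859166   39.40797685]]
c3 [[281.51805135 160.3043107 ]]
c4 [[219.07736121 160.38885553]]
l1 [[271.76884579  15.35967498]]
l2 [[228.32561889  15.36877798]]
r1 [[250.14144862  93.18843018]]
r2 [[250.2527126  154.04164125]]
```

View pics/w7.png

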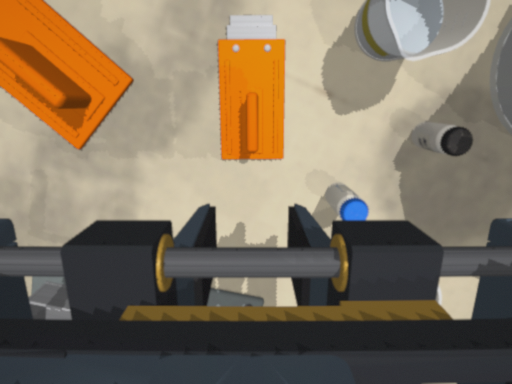

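View pics/w7z.png

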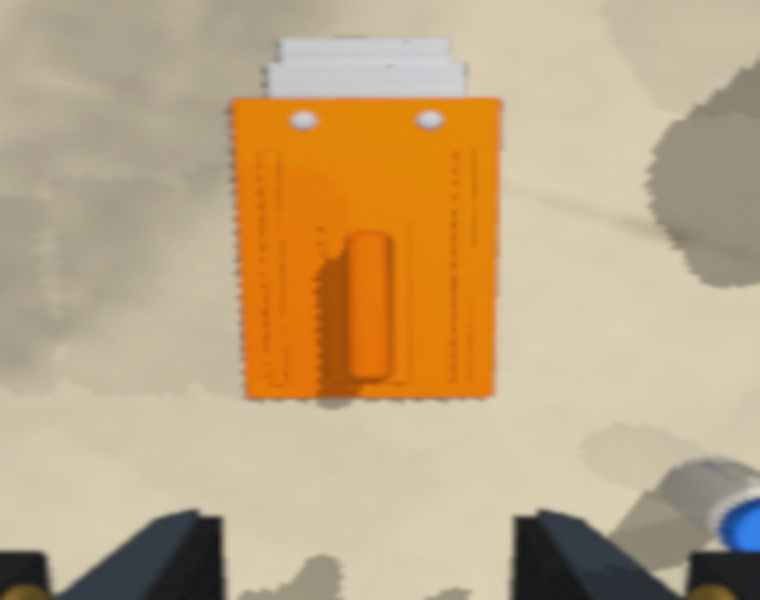

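```bash
python3 - <<'E'
from st import *
from scipy.optimize import least_squares
c=np.load("w7c.npy",allow_pickle=True).item()
L=[((285.2,39.2),[.03,.052,.005]),((218,39.2),[-.03,.052,.005]),((283.7,159),[.03,-.056,.005]),((221.7,159.2),[-.03,-.056,.005]),((272.7,15.3),[.019,.072,.003]),((230.2,15.3),[-.019,.072,.003]),((252.7,92.8),[0,.005,.038]),((252.7,152),[0,-.045,.038])]
f=lambda v: np.concatenate([proj(c,rz(v[2])@np.array(q)+[v[0],v[1],0])[0]-p for p,q in L])
s=least_squares(f,[C["x"],C["y"],C["a"]]);print(s.x,s.fun.round(1), rz(.3934).T@np.array([s.x[0]-C["x"],s.x[1]-C["y"],0]))
open("st.py","a").write("C.update(x=%.5f,y=%.5f,a=%.5f)\n"%tuple(s.x))
E
python3 - <<'E'
from st import *
# plan: check IK of insert path. pivot at lip tip
Rm=R()
def pose(th,dy,dz,g=.027):
    # lip tip (cover y=.072,z=.0015) placed at keeper_mouth + (dy,dz); return TCP pose
    Cc=Rm@rx(-th); lip=mill([0,.067+dy,.208+dz]); org=lip-Cc@[0,.072,.0015]
    T=np.c_[Cc[:,1],Cc[:,0],-Cc[:,2]]
    return org+Cc@[0,-.02,g-GD],T
q0=None
for th,dy,dz in [(30,-.03,.02),(30,-.008,.004),(30,.003,-.004),(15,.004,-.002),(0,.005,-.0005)]:
    p,T=pose(np.radians(th),dy,dz); print(th,p.round(4),np.round(arm.solve_ik(p,T),1))
E
```

```text
[0.55168091 0.26160062 0.40056937] [ 0.5 -0.7 -0.3 -0.2  0.2  0.5 -0.3  0.8  0.6 -0.8 -0.4 -0.4 -0.4 -0.3
  0.1  1.4] [0.00182802 0.00054122 0.        ]
30 [ 0.5318 -0.0957  0.2798] [  2.1  17.7  91.9 -32.   69.2   3.4]
30 [ 0.528  -0.074   0.2638] [  4.6  18.7  93.2 -32.3  68.5   6.9]
30 [ 0.5261 -0.0632  0.2558] [  5.8  19.2  93.8 -32.5  68.2   8.6]
15 [ 0.5278 -0.0728  0.2363] [ -4.8  18.6  92.  -15.9  66.4  -8.7]
0 [ 0.5285 -0.0766  0.2142] [-14.7  21.   89.9  -0.   69.1 -24.6]
```

```bash
cat >> st.py <<'E'
YG=-.027;G=.027
def ins(th,dy,e,z0=.206,back=0,ox=0,oy=0):
    """tip middle at keeper y + dy, underside clearance e over seat edge, angle th(rad)"""
    n=np.array([np.sin(th),np.cos(th)]);t=np.array([np.cos(th),-np.sin(th)])
    k=e+.0015; s=(.009+dy-k*n[0])/t[0]
    p=np.array([.058,0])+s*t+k*n-back*t
    Cc=R()@rx(-th); lip=mill([ox,p[0]+oy,z0+p[1]]); org=lip-Cc@[0,.072,.0015]
    return org+Cc@[0,YG,G-GD],np.c_[Cc[:,1],Cc[:,0],-Cc[:,2]]
E
python3 - <<'E'
from st import *
T=Tcv()
arm.move_l(cov([0,YG,.08]),T,feed=.3)
arm.move_l(cov([0,YG,G-GD]),T,feed=.15)
print(arm.current_force(),arm.current_ee_pos()-cov([0,YG,G-GD]))
arm.grip(0)
print(arm.current_t(),arm.current_width(),arm.current_force())
arm.move_l(cov([0,YG,.12]),T,feed=.25)
print(arm.current_t(),arm.current_width(),arm.current_force())
c=arm.get_calibration("wrist");save("w8",arm.snapshot("wrist"));np.save("w8c.npy",c,allow_pickle=True);save("t8",arm.snapshot("top"))
for a in [(np.pi/6,.003,.002,.206,.06),(np.pi/6,.003,.002,.206,.0)]:
    p,TT=ins(*a);print(p,arm.solve_ik(p,TT))
h=cov([0,YG,.12])
for n,p in dict(c1=[.03,.052,.005],c2=[-.03,.052,.005],l1=[.019,.072,.003],l2=[-.019,.072,.003]).items(): print(n,proj(c,cov(p)+[0,0,.12-(G-GD)]))
E
```

```text
[-0.75636709  1.36006031  1.11556141] [ 0.00093849 -0.00013692  0.00112332]
18.425 0.009956111285976718 [-0.16802695 -0.5698731   5.64652697]
19.025 0.010165537295465323 [-0.13213387 -0.02390423 -1.67707516]
[ 0.5361524  -0.12031951  0.28841562] [ -0.70779511  17.26027719  91.04991204 -31.7799106   68.90661782
   0.30560947]
[ 0.52717098 -0.06914008  0.25841562] [  5.14204708  19.04685654  93.61367675 -32.46892457  68.13910577
   7.7780568 ]
c1 [[311.75707234  90.29114042]]
c2 [[194.99899877  90.28372816]]
l1 [[290.99544702  49.36352389]]
l2 [[215.82035634  49.36074369]]
```

View pics/w8.png

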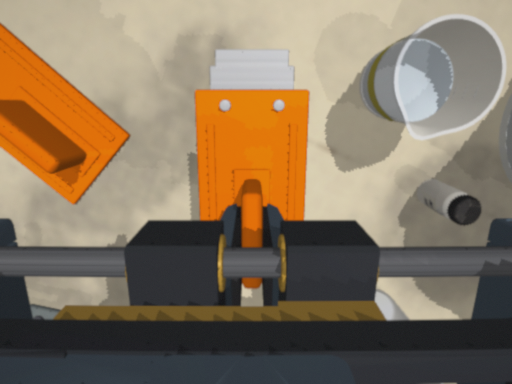

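Run:
```python
from st import *
im=cv2.imread("pics/w8.png"); cv2.imwrite("pics/w8z.png",cv2.resize(im[40:140,180:325],None,fx=5,fy=5,interpolation=cv2.INTER_CUBIC))
print(arm.current_ee_pos()-cov([0,YG,.12]), arm.current_force())
```

```text
[-0.00090671 -0.00029915 -0.00136333] [-0.04962012  0.10460936 -1.61363141]
```

View pics/w8z.png

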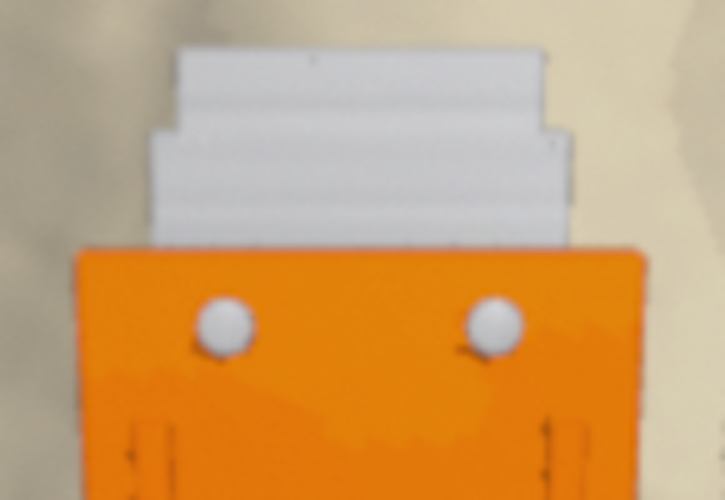

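Run:
```python
from st import *
c=arm.get_calibration("wrist"); T=arm.current_tool_rot(); P=arm.current_ee_pos()
# cover pts in tool frame: tool x=cover y, tool y=cover x, tool z=-cover z
def w(x,y,z): return P+T@np.array([y-YG,x,-(z-(G-GD))])
for q in ([.03,.052,.005],[-.03,.052,.005],[.019,.072,.003],[-.019,.072,.003]): print(proj(c,w(*q)))
from scipy.optimize import least_squares
L=[((309,89.6),[.03,.052,.005]),((195.2,89.6),[-.03,.052,.005]),((289,49.4),[.019,.072,.003]),((215.2,49.4),[-.019,.072,.003])]
f=lambda v: np.concatenate([proj(c,w(q[0]+v[0],q[1]+v[1],q[2]+v[2]))[0]-p for p,q in L])
s=least_squares(f,[0,0,0]);print(s.x,s.fun.round(1),s.jac.T@s.jac)
```

```text
[[311.16077195  90.24534169]]
[[194.49289068  90.24760371]]
[[290.40267426  49.35120196]]
[[215.28707213  49.35523061]]
[-0.00037214  0.00054234 -0.0039033 ] [ 0.2 -0.1 -0.2 -0.1 -0.2  0.1  0.2  0.1] [[1.46764357e+07 5.68036091e+03 1.49301037e+04]
 [5.68036091e+03 1.62988546e+07 1.74429629e+06]
 [1.49301037e+04 1.74429629e+06 5.25872791e+05]]
```

Run:
```python
from st import *
from scipy.optimize import least_squares
c=np.load("w7c.npy",allow_pickle=True).item()
L=[((285.2,39.2),[.03,.052,.005]),((218,39.2),[-.03,.052,.005]),((283.7,159),[.03,-.056,.005]),((221.7,159.2),[-.03,-.056,.005]),((272.7,15.3),[.019,.072,.003]),((230.2,15.3),[-.019,.072,.003]),((252.7,92.8),[0,.005,.038]),((252.7,152),[0,-.045,.038])]
f=lambda v: np.concatenate([proj(c,rz(v[2])@np.array(q)+[v[0],v[1],v[3]])[0]-p for p,q in L])
s=least_squares(f,[C["x"],C["y"],C["a"],0]);print(s.x,s.fun.round(1))
```

```text
[ 0.55159771  0.26184175  0.40056886 -0.0034363 ] [ 0.2 -0.3  0.1  0.3 -0.2 -0.3  0.  -0.   0.3 -0.  -0.1  0.3 -0.4 -0.5
  0.1  0.5]
```

Run:
```python
from st import *
th=np.radians(30)
p,T=ins(th,.003,.002,back=.06)
w=cov([0,YG,.35]); 
arm.move_to(w,T); print(arm.current_t())
arm.move_to(p+[0,0,.02],T); 
p,T=ins(th,.003,.002,back=.035); arm.move_l(p,T,feed=.2)
arm.sleep(.15)
print(arm.current_t(),arm.current_ee_pos()-p,arm.current_force(),arm.current_width())
c=arm.get_calibration("wrist");save("w9",arm.snapshot("wrist"));np.save("w9c.npy",c,allow_pickle=True);save("s9",arm.snapshot("side"))
for q in ([0,.067,.208],[.024,.058,.206],[-.024,.058,.206],[.031,-.058,.206]): print(proj(c,mill(q)))
im=cv2.imread("pics/s9.png"); cv2.imwrite("pics/s9z.png",cv2.resize(im[100:220,215:335],None,fx=5,fy=5,interpolation=cv2.INTER_CUBIC))
```

```text
20.0333
21.875 [ 7.76990777e-04 -5.98074667e-05  9.87204521e-04] [-0.05694191 -0.17162324 -1.45994164] 0.009811685241455509
[[251.87931278 -16.9436148 ]]
[[298.94435516   2.34607961]]
[[204.75085748   2.32742228]]
[[292.68319766 172.34552941]]
```

View pics/w9.png

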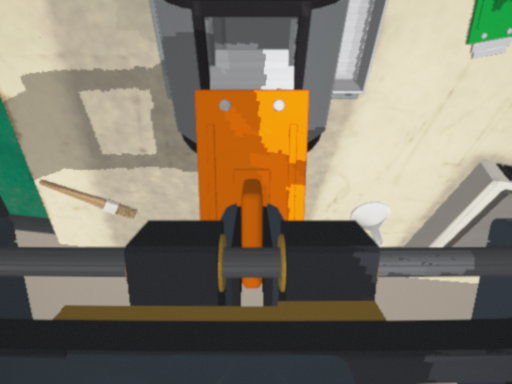

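View pics/s9z.png

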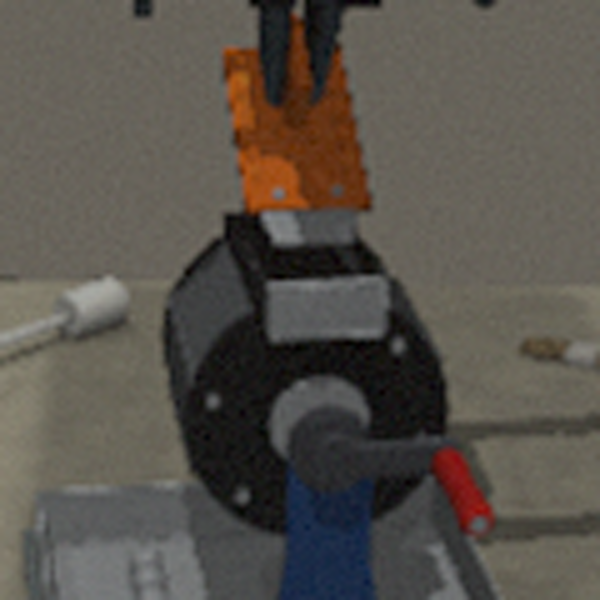

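```bash
cat >> st.py <<'E'
def lip_now():
    T=arm.current_tool_rot();P=arm.current_ee_pos()
    l=P+T@np.array([.072-YG,0,-(.0015-(G-GD))])
    return (R().T@(l-O())-[0,.067,.208])*1000
E
python3 - <<'E'
from st import *
th=np.radians(30)
f0=arm.current_force()
for b in (.02,.011,.006,.003,0):
    p,T=ins(th,.003,.0015,back=b,ox=-.0005); arm.move_l(p,T,feed=.08)
    arm.sleep(.05)
    f=R().T@(arm.current_force()-f0); print(b,f.round(1),lip_now().round(1),round(arm.current_t(),2))
    if np.linalg.norm(f)>12: print("stop");break
arm.sleep(.1)
c=arm.get_calibration("wrist");save("w10",arm.snapshot("wrist"));save("s10",arm.snapshot("side"))
im=cv2.imread("pics/s10.png"); cv2.imwrite("pics/s10z.png",cv2.resize(im[100:220,215:335],None,fx=5,fy=5,interpolation=cv2.INTER_CUBIC))
E
```

```text
0.02 [ 0.3  0.6 -0.6] [ -0.5 -14.3   4.6] 22.37
0.011 [ 0.3  1.3 -0.3] [-0.5 -6.5  0.1] 22.68
0.006 [-0.1 -0.4 -0.4] [-0.5 -2.2 -2.5] 22.98
0.003 [-0.3 -0.1 -0.7] [-0.5  0.4 -4. ] 23.27
0 [ 1.3  1.  -0.8] [-0.5  3.1 -5.5] 23.57
```

View pics/s10z.png

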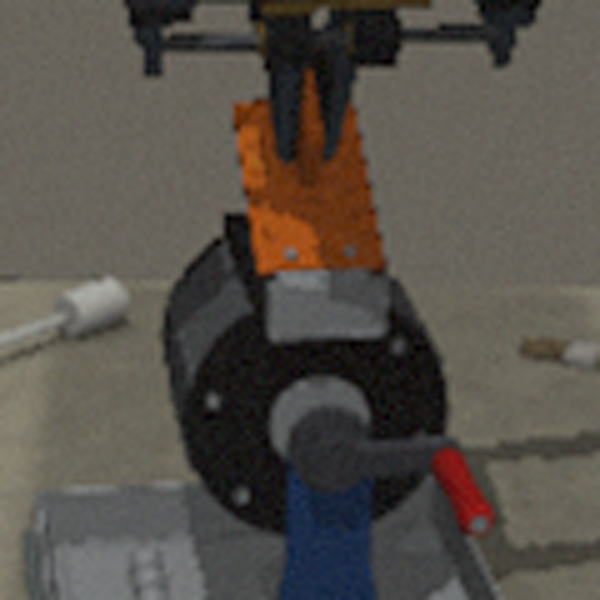

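Run:
```python
from st import *
th=np.radians(30)
f0=np.array([0,0,-1.5])
for dy,e in ((.005,.0015),(.007,.0015),(.005,.0015),(.005,.004),(.005,.006),(.005,.002),(.005,-.001),(.005,.0015)):
    p,T=ins(th,dy,e,ox=-.0005); arm.move_l(p,T,feed=.06)
    arm.sleep(.03)
    f=R().T@(arm.current_force()-f0); print(dy,e,f.round(1),lip_now().round(1),round(arm.current_t(),2))
    if np.linalg.norm(f)>14: print("limit")
```

```text
0.005 0.0015 [-0.7  0.1  0.4] [-0.5  5.1 -6.7] 24.06
0.007 0.0015 [ 0.6 -4.   2.2] [-0.4  6.8 -7.7] 24.34
0.005 0.0015 [-0.1 -0.3 -0.1] [-0.6  5.1 -6.7] 24.62
0.005 0.004 [ 0.1  0.  -0.2] [-0.4  5.1 -3.6] 24.91
0.005 0.006 [-0.3 -0.1 -1.1] [-0.7  5.  -1.5] 25.19
0.005 0.002 [-0.2 -0.6  0.9] [-0.5  5.  -6.2] 25.48
0.005 -0.001 [ 1.1 -0.   2.8] [-0.1  5.  -9.4] 25.76
0.005 0.0015 [-0.2  0.1  0.7] [-0.6  5.  -6.6] 26.04
```

Run:
```python
from st import *
f0=np.array([0,0,-1.5])
for a in (25,20,15,11,8,6):
    th=np.radians(a); D=(9*np.sin(th)+6.5*np.cos(th)-5)/1000
    p,T=ins(th,.005,D/2,ox=-.0005); arm.move_l(p,T,feed=.06)
    f=R().T@(arm.current_force()-f0); print(a,f.round(1),(R().T@arm.current_torque()).round(2),lip_now().round(1),round(arm.current_t(),2),round(arm.current_width(),4))
    if np.linalg.norm(f)>30: print("limit");break
save("s11",arm.snapshot("side"));save("w11",arm.snapshot("wrist"))
im=cv2.imread("pics/s11.png"); cv2.imwrite("pics/s11z.png",cv2.resize(im[100:220,215:335],None,fx=5,fy=5,interpolation=cv2.INTER_CUBIC))
```

```text
25 [ 0.5 -0.2 -0.2] [ 0.2   0.05 -0.01] [-0.6  4.1 -4.2] 26.31 0.0098
20 [-0.8 -0.6 -0.2] [ 0.2   0.07 -0.01] [-0.8  4.3 -3.5] 26.59 0.0097
15 [ 0.7 -0.1 -0.6] [ 0.1   0.08 -0.05] [-0.8  4.6 -2.6] 26.88 0.01
11 [ 0.  -0.5  1.1] [ 0.12  0.09 -0.01] [-0.7  4.6 -1.9] 27.12 0.0097
8 [-0.2  0.4  0.3] [ 0.02 -0.01 -0.03] [-0.7  4.8 -1.3] 27.38 0.0093
6 [0.2 3.4 1.1] [ 0.61 -0.11  0.04] [-0.6  5.2 -0.9] 27.62 0.0096
```

View pics/s11z.png

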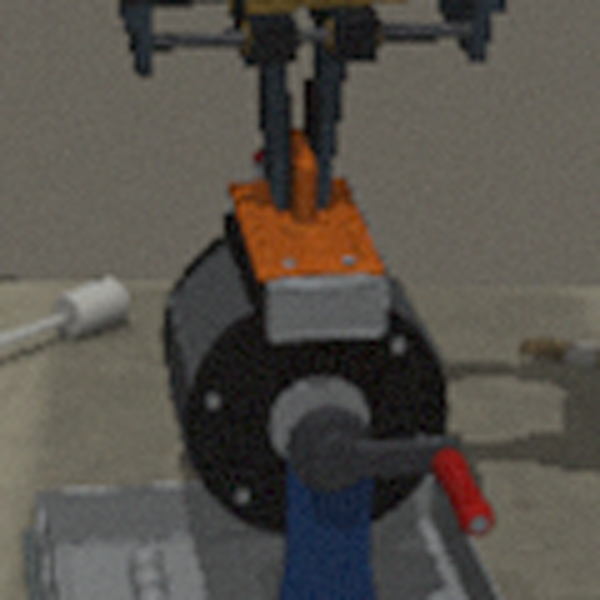

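View pics/w11.png

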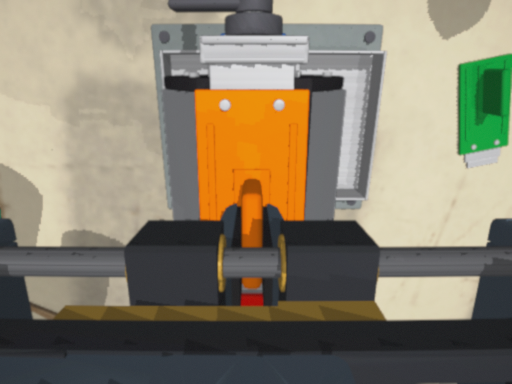

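Run:
```python
from st import *
f0=np.array([0,0,-1.5])
for a,e in ((4,.0006),(2,.0003),(0.5,.0),(-.8,-.0008)):
    th=np.radians(a)
    p,T=ins(th,.005,e,ox=0); arm.move_l(p,T,feed=.05)
    arm.sleep(.05)
    f=R().T@(arm.current_force()-f0); print(a,f.round(1),(R().T@arm.current_torque()).round(2),lip_now().round(1),round(arm.current_t(),2),round(arm.current_width(),4))
    if np.linalg.norm(f)>45: print("limit");break
save("s12",arm.snapshot("side"));save("w12",arm.snapshot("wrist"))
im=cv2.imread("pics/s12.png"); cv2.imwrite("pics/s12z.png",cv2.resize(im[100:220,215:335],None,fx=5,fy=5,interpolation=cv2.INTER_CUBIC))
```

```text
4 [2.8 5.5 1.1] [ 0.83 -0.47  0.13] [ 0.2  5.  -0.9] 28.02 0.0098
2 [ 3.4  3.9 -2. ] [ 0.91 -0.46  0.07] [-0.   4.9 -1. ] 28.32 0.0098
0.5 [-0.5  0.5  0.3] [-0.13  0.03 -0.03] [-0.2  4.6 -0.8] 28.62 0.0101
-0.8 [-3.6  5.  17.5] [ 0.63  0.88 -0.08] [ 0.3  5.  -0.1] 28.93 0.0103
```

View pics/s12z.png

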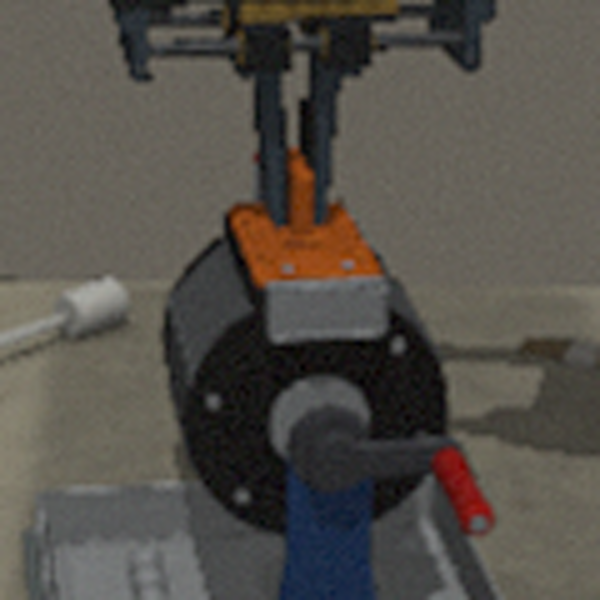

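View pics/w12.png

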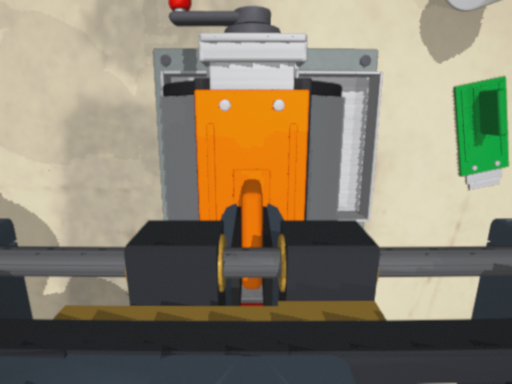

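Run:
```python
from st import *
p,T=ins(0,.005,0); arm.move_l(p,T,feed=.05)
arm.grip(.04)
arm.move_l(p+[0,0,.05],T,feed=.2)
q=mill([0,-.075,.33]); arm.move_l(q,T,feed=.3)
arm.sleep(.3)
c=arm.get_calibration("wrist");save("w13",arm.snapshot("wrist"));np.save("w13c.npy",c,allow_pickle=True);save("s13",arm.snapshot("side"))
print(arm.current_t(),arm.current_force())
im=cv2.imread("pics/s13.png"); cv2.imwrite("pics/s13z.png",cv2.resize(im[110:250,205:335],None,fx=4.2,fy=4.2,interpolation=cv2.INTER_CUBIC))
im=cv2.imread("pics/w13.png"); cv2.imwrite("pics/w13z.png",cv2.resize(im[0:195,190:320],None,fx=4,fy=3,interpolation=cv2.INTER_CUBIC))
```

```text
31.1333 [ 0.88652912 -0.06247391 -0.5284284 ]
```

View pics/w13z.png

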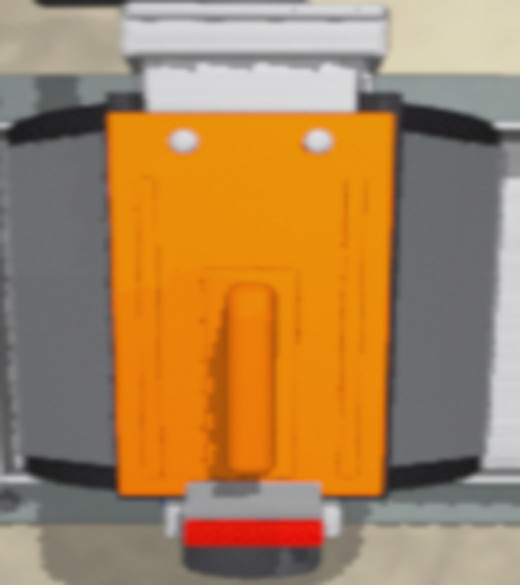

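View pics/s13z.png

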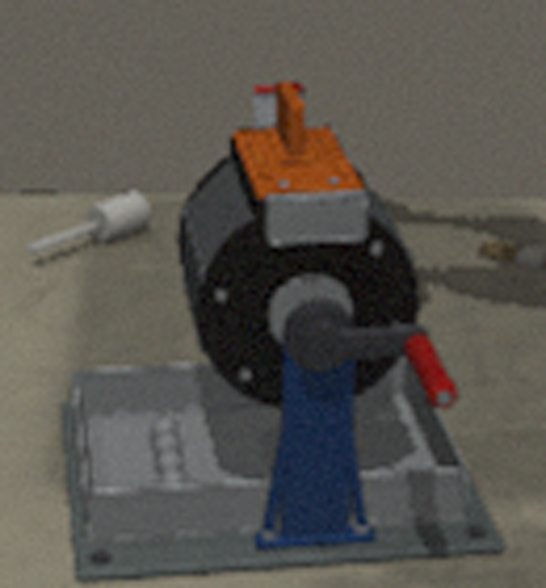

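Run:
```python
from st import *
from scipy.optimize import least_squares
c6=np.load("w6c.npy",allow_pickle=True).item();c=np.load("w13c.npy",allow_pickle=True).item()
for q in ([0,-.064,.235],[0,.058,.206],[0,-.108,.008],[.031,-.058,.206]): print(q,proj(c6,mill(q)),proj(c,mill(q)))
a=cv2.imread("pics/w6.png")[140:195,200:310];b=cv2.imread("pics/w13.png")[140:195,200:310]
cv2.imwrite("pics/cmp.png",cv2.resize(np.vstack([a,b]),None,fx=5,fy=5,interpolation=cv2.INTER_CUBIC))
for f in ("w6","w13"):
    im=cv2.imread(f"pics/{f}.png").astype(int); m=(im[:,:,2]>180)&(im[:,:,1]<70)&(im[:,:,0]<70); m[:100]=0;m[200:]=0
    v,u=np.nonzero(m); print(f,v.min(),v.max(),v.mean(),u.min(),u.max(),u.mean())
```

```text
[0, -0.064, 0.235] [[252.66156615 177.54198262]] [[253.26258586 180.15524407]]
[0, 0.058, 0.206] [[253.33126412  27.27343494]] [[253.40826045  30.3437708 ]]
[0, -0.108, 0.008] [[252.37997433 173.55893637]] [[252.7369484  174.87819988]]
[0.031, -0.058, 0.206] [[286.43504392 164.46995088]] [[286.83732307 166.75309447]]
w6 171 179 174.68085106382978 235 269 252.16666666666666
w13 174 181 177.4889705882353 236 270 252.74632352941177
```

View pics/cmp.png

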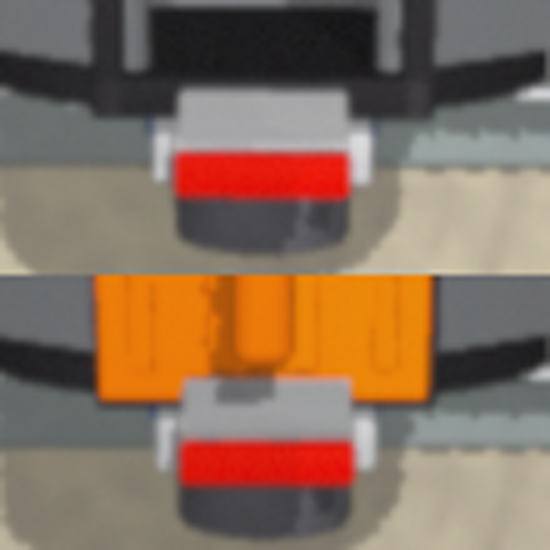

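Run:
```python
from st import *
from scipy.optimize import least_squares
c=np.load("w13c.npy",allow_pickle=True).item()
L=[((289.75,37.3),[.03,.052,.005]),((216.75,37.3),[-.03,.052,.005]),((286.75,165),[.03,-.056,.005]),((219.75,165),[-.03,-.056,.005])]
f=lambda v: np.concatenate([proj(c,mill(rz(v[2])@np.array(q)+[v[0],v[1],.2025]))[0]-p for p,q in L])
s=least_squares(f,[0,0,0]);print(s.x,s.fun.round(1))
a=cv2.imread("pics/side0.png")[80:384,0:450];b=cv2.imread("pics/s13.png")[80:384,0:450]
d=np.abs(a.astype(int)-b).max(2)>60; d[:, 200:]=0; print("bystander changed px",d.sum())
im=cv2.imread("pics/s13.png")[205:240,215:265]; cv2.imwrite("pics/balls.png",cv2.resize(im,None,fx=12,fy=12,interpolation=cv2.INTER_CUBIC))
```

```text
[-4.10361430e-05  1.53524968e-04  1.46866909e-03] [-0.6  0.2  0.7  0.3 -0.7 -0.3  0.7 -0.3]
bystander changed px 0
```

View pics/balls.png

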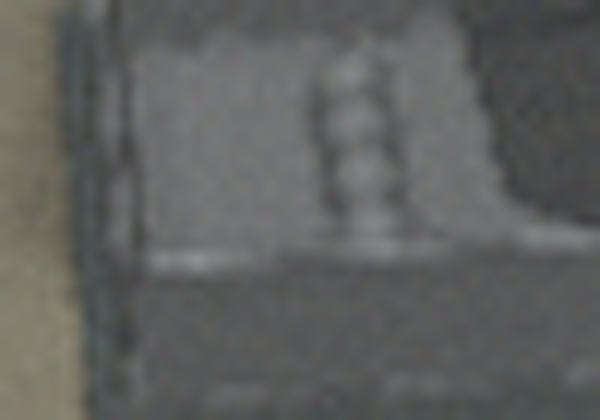

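Run:
```python
from st import *
print(arm.current_t(),arm.current_dq(),arm.current_force())
arm.sign_off()
```

```text
31.1333 [-0.13444864 -0.122233   -0.26746167  0.05337725  0.10766511  0.04676749] [ 0.88652912 -0.06247391 -0.5284284 ]
the job is handed in; nothing more can be done
```

The mill is emptied and closed, and I handed the job in at about 31 s of the 58 s allowed. `sign_off` gives no verdict, so the results below are my own checks.

**What I did**
- I gripped the red crank from above and turned the drum until the port faced down, then waited for the balls to drop.
- I cranked it back until it pushed against the hard stop with about 19 N, so the port faces straight up.
- I picked up the smaller orange cover, not the green one or the larger orange one.
- I slid its lip under the keeper at 30 degrees. It touched the pocket's end wall at about 7 mm and had play of about 6 to 7 mm in height.
- I pivoted the cover down until the latch snapped over its other end, then let go and moved the gripper clear.

**Last checks**
- **Cover:** the wrist picture puts it within about 0.2 mm of its place in x and y, and within 0.0015 rad in rotation about the vertical. I did not measure its tilt or height separately, but it looks flat and lay against the seat when I pressed it.
- **Latch:** the red tab is within about 0.2 mm of where it was before closing, with its nose over the cover's end.
- **Drum:** the crank has not moved since I let go of it.
- **Balls:** all four lie in a row in the pan, seen in the side picture only.
- **Bystanders:** the part of the side picture left of column 200 is unchanged, which covers most of the beakers and vials. The right-hand edges of beaker_a and vial_blue were outside that comparison.

**What disagreed**
- The wrist camera reads heights about 3.5 mm too low, so I used the given heights instead.
- My first mill position from the fixed cameras was 3 mm off along the axle. I corrected it from the wrist view.

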